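# Open the chamber shutter and hold a probe in its guide bush

## Robot

A 6-joint arm with a two-finger parallel gripper is mounted at the origin on a cart in front of the work surface, level with it; the furniture and walls round the work are solid. World frame = base frame: x ahead of the robot, y to its left, z up, the work surface at z = 0. Lengths are in mm, angles in rad, forces in N, time in s.
With the tool pointing down it reaches from about 350 to 975 mm from the base axis. Payload 7.1 kg.
Tool frame: the origin (TCP) lies midway between the tips of the shut fingers; the grasp point (between the pads) lies 19 mm behind it (ctrl.grip_depth is the distance from the TCP to the grasp point, in mm); z points along the fingers, y is the line along which they close (so a half turn about z gives the same grasp; the last joint's range is limited). The gripper opens to 88 mm and grips with 3 to 60 N. Pads are 20 mm wide; open, the fingers measure 115 mm over their backs; the gripper's body (75 mm by 178 mm) begins 61 mm behind the grasp point.
Start: joints at [-1.205, 0.423, 1.63, -0, 1.089, -0.019], TCP at [234.624, -579.272, 197.175] pointing down, gripper open.
Joint ranges: [-3, 3], [-0.9, 2.11], [0.09, 2.58], [-1.31, 4.45], [0.11, 2.69], [-2.54, 2.54]. Speed limits (rad/s): [2.39, 2.39, 3.01, 3.14, 3.14, 3.14].

## Interface

Orientations are given as a rotation vector (axis times angle).
In Python, from workcell import get_obs, vision, ctrl gives the robot as it stands.
- The arm moves only by the tool step_arm, never from a script. Its argument "plan" is a list of rows, each a list of 7 numbers: the opening, from -1 (shut) to 1 (fully open), then the shift along the tool's x, y, z as a fraction of full scale, then the turn, a rotation vector about the tool's x, y, z as a fraction of full scale. In form: [[fingers, dx, dy, dz, wx, wy, wz], ...]. A call has 1 to 20 rows; each row shifts and turns the commanded pose from where the row before left it, along the tool's axes as they then stand; what a row does not reach is not made up. Full scale, the value 1, is 50 mm for a shift and 0.12 rad for a turn. A row lasts 1/8 s, in which the tool goes at most 62.5 mm and 10.7 degrees, less where a joint would pass 70% of its speed; a pose out of reach is approached as far as the arm can. A call with a number of a shift or a turn outside -1 to 1 is refused whole. A call with a gripper value outside its range is refused whole. The fingers move at their own pace and stop on an object; the grip force is fixed at half the most. Time passes only in rows, so rows that do not move let the fingers close. It gives the time, the measured TCP pose, the force, the opening and the grip force at its end, in the units of the state.
- get_obs(): the state, without advancing time (a new reading comes with each control period).
- vision.get_image(name): name is "side" or "top"; returns a dict with "pixels" (480x640x3 uint8, red, green, blue), "depth" (480x640 float32, mm along the optical axis (not along the pixel's ray), 0 where there is no reading), "fx", "fy", "cx", "cy" (pixels), "T" (4x4, takes a point from camera to world coordinates). Camera axes: x right, y down, z forward; pixel columns grow to the right and rows downward; lengths in mm; the calibration is good to about 2 mm. A picture is of the moment at which its call begins.
- ctrl.close_job(): hands the job in; it is judged then, once.
The state is a dict: "t": time; "qpos": joint angles; "qvel": joint speeds; "joint_torque": joint torques, N m; "ee_pos": TCP position; "orientation": TCP orientation; "ft_force": force on the tool from outside, world axes, zero at the start; "moment": the same for the moment, N m; "width": finger opening in mm; "grasp_force": force on a finger pad.
Only numpy, scipy, OpenCV 4.12 (cv2) and the standard library are available. Lean on these libraries where they do the work, as an engineer would, in place of code of your own. Each camera call takes 0.05 s, during which the arm holds its last target. There are 200 camera calls.

## Task

Wind the crank on the sample chamber clockwise, about two turns, until its shutter is fully open; then take the orange-headed probe out of its stand and lower its stem down the brass guide bush, touching neither the bush nor any other part of the chamber with the probe, until the black band on the stem is level with the bush's mouth. Finish while holding the probe there, still, upright and centred in the bush: do not let go. Leave the blue-headed spare probe, the timer, the bottle and the beaker where they are.

Things in the scene. Friction and masses are not known exactly. Their poses are not given: they have to be found in the camera images.
- chamber: White instrument, 100 x 250 x 90 mm to its flat aluminium deck, fixed to the bench. Origin at the centre of its underside; own y runs along its length, z up. The guide bush is at own y = -60 mm, the blue gearbox (78 x 118 mm, top 118 mm above the bench) with the crank at own y = +60 mm. Shutter rails 6 mm high stand on the deck 26.5 mm either side (own x) of the bush axis.
- guide_mouth (a point): Centre of the mouth of the brass guide bush, 90.5 mm above the bench: a vertical round bore, 26 mm in diameter and 55 mm long, open below into a cavity; the chamber floor is 78 mm below the mouth. At the start the shutter covers it.
- shutter (a joint): Steel slide plate (46 mm wide, 3 mm thick, yellow stripe near its free edge) lying just over the bush's mouth, its top 94 mm above the bench: 0 m = shut, 0.040 m = fully open (own +y of the chamber, into the gearbox; its edge is then 20 mm from the bush axis). The crank drives it, 20 mm a turn; it stays where it is left.
- crank (a joint): Crank angle in rad, 0 (shutter shut, crank arm along the chamber's own +y) to 12.57 at the end stop (shutter open). It grows as the crank turns clockwise seen from above. It starts between 0 and 2.0. Turning takes about 1.5 N at the knob.
- crank_axis (a point): Point on the vertical axis of the crank, 150 mm above the bench, level with the knob's middle.
- knob_grip (a point): Middle of the crank's red upright knob: a cylinder 18 mm in diameter, 40 mm long (131 to 171 mm above the bench), that spins freely on the crank arm 40 mm from the crank axis; the arm's top is 130 mm above the bench.
- stand: Probe stand, fixed to the bench: grey foot 90 x 170 mm, three posts, white plate 50 x 170 mm whose top is 110 mm above the bench, with two 17 mm holes at own y = +45 and -45 mm. One probe hangs upright in each, its head resting on the plate. Origin at the centre of the underside.
- probe: The probe to use, 60 to 130 g: round orange head 26 mm in diameter and 45 mm long on top of a steel stem 10 mm in diameter and 95 mm long; total 140 mm. Origin at the tip (lower end of the stem), z up along the stem. It may hang in either hole of the stand.
- probe_mark (a point): Centre of the black band on the stem of the orange-headed probe, 55 mm above its tip; the band is 12 mm high.
- probe_grip (a point): Middle of the orange head, on the axis, 117.5 mm above the tip.
- spare: Spare probe, the same but with a blue head, in the other hole of the stand. Origin at its tip.
- timer: Small white bench timer, 52 x 64 x 18 mm, lying on the bench. Origin at the centre of its underside.
- bottle: Small bottle with a red cap, 47 mm in diameter, 103 mm high, standing on the bench. Origin at the centre of its underside.
- beaker: Clear small beaker, 52 mm in diameter, 70 mm high, standing on the bench. Origin at the centre of its underside.

How it is judged (in metres and radians):
On the way, in this order (a step that is already met when the one before it is completed fails the run):
1. the shutter has been wound fully open (36 mm or more) (value of joint shutter above 0.036 m), for 0.2 s.
2. the orange-headed probe is held clear above its stand (contact force between the fingers and probe above 1 N and height (world z) of probe above 0.11 m and contact force between probe and stand below 0.1 N), for 0.1 s.
At the end, for the whole second after the job is handed in: The gripper holds the probe with its band's centre within 8 mm of the height of the bush's mouth, stem axis within 4 mm of the bush axis both at the band and at the tip, upright within 5 degrees, still, touching no part of the chamber; the shutter is open 36 mm or more (contact force between the fingers and probe above 1 N and z of probe_mark in the frame of guide_mouth between -0.008 and 0.008 m and horizontal distance between each of probe_mark, probe and guide_mouth below 0.004 m and angle between probe's own z axis and vertical below 0.09 rad and linear speed of probe below 0.01 m/s and contact force between probe and chamber below 0.2 N and value of joint shutter above 0.036 m); the arm keeps its last pose, push and grip.
It fails at once if the orange-headed probe touches the bush, the shutter or another part of the chamber (contact force between probe and chamber above 0.2 N).
It fails at once if the spare blue-headed probe is moved by more than 30 mm (distance of spare from where it was at the start of the episode above 0.03 m).
It fails at once if the timer is moved by more than 30 mm (distance of timer from where it was at the start of the episode above 0.03 m).
It fails at once if the bottle is moved by more than 30 mm (distance of bottle from where it was at the start of the episode above 0.03 m).
It fails at once if the beaker is moved by more than 30 mm (distance of beaker from where it was at the start of the episode above 0.03 m).
It also fails if it takes over 72 s, if anything falls off the work surface, if the arm or the gripper's body presses on something with over 40 N, if the wrist force passes 120 N, or if a joint passes its speed limit or range.

## Working session

There is one attempt and no reset: what is moved stays moved. The work goes in short steps, Python scripts to look and compute and a tool call to move; the robot and the scene stay as the last step left them, time stands still between calls to the robot, and variables do not carry over. Pictures are saved under pics/ and viewed, at most 11 in all, crops included, and the job is handed in when it is done.

Besides the shell and the picture viewer there is one more tool, called after ">>>" in YAML: its name, and indented under it one key for each argument. step_arm: Moves the arm, as the interface text tells. Its arguments: {"type":"object","properties":{"plan":{"type":"array","items":{"type":"array","items":{"type":"number","minimum":-1,"maximum":1}}}},"required":["plan"]}

```bash
mkdir -p pics; ls
python3 - <<'E'
from workcell import get_obs, vision, ctrl
import cv2,numpy as np
o=get_obs();print({k:np.round(v,3) for k,v in o.items()},ctrl.grip_depth)
for n in("top","side"):
    im=vision.get_image(n);np.savez(f"pics/{n}0.npz",**im)
    cv2.imwrite(f"pics/{n}0.png",im["pixels"][...,::-1]);print(n,im["fx"],im["cx"],im["cy"],np.round(im["T"],3).tolist())
E
```

```text
pics
{'t': np.float64(0.0), 'qpos': array([-1.205,  0.424,  1.631, -0.   ,  1.089, -0.019]), 'qvel': array([-0.   , -0.001, -0.   , -0.002, -0.002, -0.001]), 'joint_torque': array([-2.0000e-03, -5.4462e+01, -2.7367e+01,  6.4000e-02,  2.3000e-02,
       -0.0000e+00]), 'ee_pos': array([ 234.405, -578.711,  196.382]), 'orientation': array([-3.082, -0.6  ,  0.   ]), 'ft_force': array([ 0.263, -0.45 ,  0.169]), 'moment': array([ 0.021, -0.027,  0.026]), 'grasp_force': np.float64(0.0), 'width': np.float64(88.188)} 18.700000000000003
top 519.1388124921946 327.9253027256486 240.8087659995989 [[0.029, -0.986, 0.167, 296.566], [-1.0, -0.03, -0.004, 76.09], [0.009, -0.166, -0.986, 1577.31], [0.0, 0.0, 0.0, 1.0]]
side 589.435617841758 323.29783750386866 246.25394442278872 [[0.995, -0.022, 0.101, 363.753], [-0.101, -0.407, 0.908, -1421.631], [0.021, -0.913, -0.407, 783.512], [0.0, 0.0, 0.0, 1.0]]
```

View pics/top0.png

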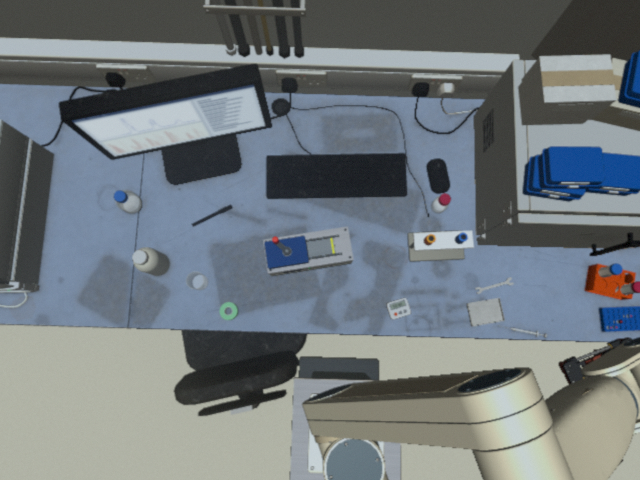

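View pics/side0.png

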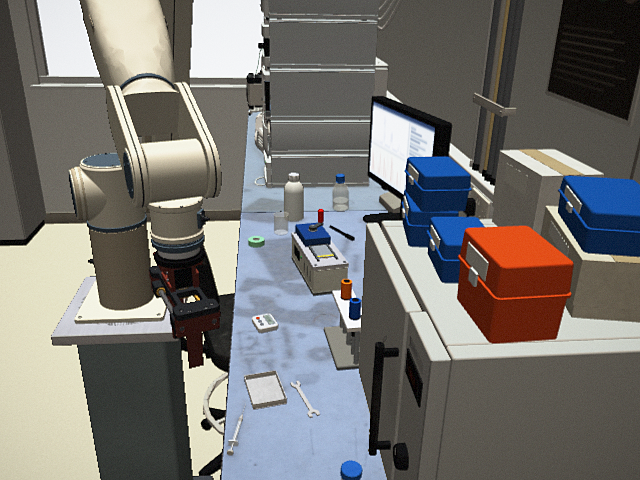

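The top view shows the chamber at about (308,250), with its gearbox on the left (+y) and the knob at (276,240). The orange probe is at (430,239), the spare at (461,239), the timer at (399,308), the bottle at (442,203) and the beaker at (198,281). The side view shows the same layout: the stand sits close to the cabinet, with the orange head at (346,288). Next I'll measure.

```bash
cat > h.py <<'E'
import numpy as np,cv2
from scipy.spatial.transform import Rotation as R
def load(n): return dict(np.load(f"pics/{n}.npz"))
def snap(n,tag):
    from workcell import vision
    im=vision.get_image(n);np.savez(f"pics/{n}{tag}.npz",**im);return im
def ray(im,u,v):
    d=np.stack([(np.asarray(u,float)-im["cx"])/im["fx"],(np.asarray(v,float)-im["cy"])/im["fy"],np.ones(np.shape(u))],-1)
    return im["T"][:3,3],d@im["T"][:3,:3].T
def onz(im,u,v,z):
    o,d=ray(im,u,v);return o+d*((z-o[2])/d[...,2])[...,None]
def proj(im,P):
    p=(np.asarray(P,float)-im["T"][:3,3])@im["T"][:3,:3];return np.stack([p[...,0]/p[...,2]*im["fx"]+im["cx"],p[...,1]/p[...,2]*im["fy"]+im["cy"]],-1)
def cloud(im):
    v,u=np.mgrid[:480,:640];o,d=ray(im,u,v);return o+d*im["depth"][...,None]
def hsv(im): return cv2.cvtColor(im["pixels"],cv2.COLOR_RGB2HSV)
def mask(im,lo,hi,box=None):
    m=cv2.inRange(hsv(im),np.array(lo),np.array(hi))
    if box:
        k=np.zeros_like(m);x0,y0,x1,y1=box;k[y0:y1,x0:x1]=1;m=m*k
    return m
def crop(im,box,s,fn):
    x0,y0,x1,y1=box;cv2.imwrite(fn,cv2.resize(im["pixels"][y0:y1,x0:x1,::-1],None,fx=s,fy=s,interpolation=cv2.INTER_CUBIC))
E
python3 - <<'E'
from h import *
t=load("top0");s=load("side0")
a=cv2.resize(t["pixels"][220:290,255:365],None,fx=7,fy=7,interpolation=cv2.INTER_CUBIC)[:, :,::-1]
crop(t,(255,185,495,285),3.3,"pics/c1.png")
crop(s,(280,200,400,380),3.3,"pics/c2.png")
C=cloud(t)
print("blue top z",[np.round(C[v,u]) for u,v in((297,240),(297,258),(340,262),(420,238),(430,238),(461,238),(310,320))])
print("cabinet",[np.round(C[v,u]) for u,v in((500,200),(500,230),(525,215))])
# heights over region near stand
sub=C[180:300,380:520];m=sub[...,2]>115;print("tall x,y range",[(np.round(sub[m][:,i].min()),np.round(sub[m][:,i].max())) for i in range(3)])
for nm,im in(("top",t),("side",s)):
    for c,lo,hi,box in(("orange",(5,150,80),(20,255,255),None),("blue",(100,150,50),(125,255,255),None),("red",(0,150,80),(4,255,255),None),("yellow",(24,120,100),(34,255,255),None)):
        m=mask(im,lo,hi);n,l,st,ce=cv2.connectedComponentsWithStats(m)
        for i in range(1,n):
            if st[i,4]>8: print(nm,c,st[i].tolist(),np.round(ce[i],2), np.round(np.median(cloud(im)[l==i],0)))
E
```

```text
blue top z [array([542., 158., 123.]), array([491., 157., 115.]), array([490.,  33.,  68.]), array([ 562., -195.,  105.]), array([ 553., -214.,  155.]), array([ 557., -301.,  151.]), array([320., 116.,   1.])]
cabinet [array([ 643., -378.,  254.]), array([ 564., -379.,  245.]), array([ 578., -398.,  368.])]
tall x,y range [(np.float64(297.0), np.float64(734.0)), (np.float64(-474.0), np.float64(76.0)), (np.float64(115.0), np.float64(1577.0))]
top orange [426, 236, 9, 8, 31] [429.45 239.55] [ 548. -211.  153.]
top orange [586, 265, 49, 34, 825] [609.29 283.54] [ 455. -775.   48.]
top blue [620, 50, 20, 54, 672] [632.4  78.9] [ 859. -593.  509.]
top blue [524, 147, 116, 53, 4503] [581.07 171.04] [ 658. -476.  458.]
top blue [115, 191, 11, 11, 94] [119.78 195.84] [651. 666. 136.]
top blue [458, 234, 9, 8, 41] [460.93 237.95] [ 556. -300.  152.]
top blue [265, 237, 43, 31, 841] [286.61 252.55] [503. 182. 117.]
top blue [610, 264, 12, 10, 94] [615.69 268.59] [ 488. -750.  116.]
top blue [600, 307, 40, 24, 839] [620.29 318.14] [ 353. -812.   17.]
top red [273, 237, 5, 5, 19] [274.84 239.16]
[... 746 characters left out ...]
 204.08] [ 623. -404.  412.]
side blue [559, 200, 7, 8, 15] [561.47 203.  ] [ 823. -602.  482.]
side blue [564, 212, 8, 6, 19] [567.32 214.79] [ 814. -642.  478.]
side blue [296, 223, 34, 22, 403] [312.61 233.39] [506. 158. 117.]
side blue [571, 222, 5, 6, 13] [572.92 224.77] [ 805. -678.  477.]
side blue [574, 228, 8, 7, 15] [577.6  230.27] [ 799. -701.  479.]
side blue [349, 298, 12, 21, 183] [354.43 308.27] [ 558. -319.  139.]
side blue [341, 461, 21, 19, 347] [350.73 470.27] [ 487. -759.  118.]
side red [318, 209, 5, 14, 58] [319.91 215.43] [533. 209. 152.]
side red [162, 273, 6, 7, 15] [164.27 275.73] [ 206. -564.  355.]
side yellow [317, 254, 17, 3, 21] [325.57 255.29] [534.  56.  94.]
```

View pics/c1.png

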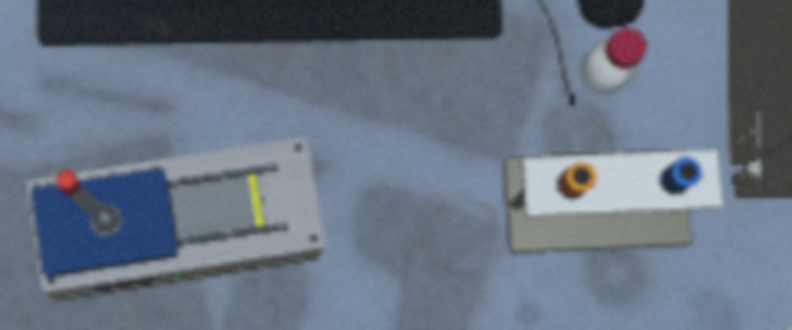

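View pics/c2.png

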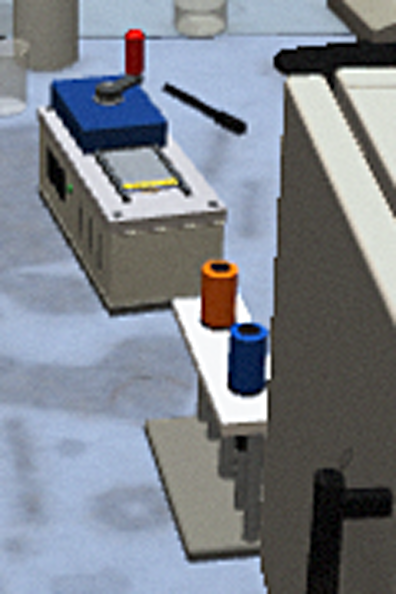

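The crops show the crank arm pointing up-left, which is about 0.8 rad clockwise from own +y. The yellow stripe is at about (332,245). The orange head is in the +y hole and the blue one is in the -y hole, next to the cabinet. Now the precise fits.

Run:
```python
from h import *
t=load("top0");s=load("side0")
np.set_printoptions(suppress=True,precision=1)
def tri(a,b):
    (o1,d1),(o2,d2)=ray(t,*a),ray(s,*b)
    A=np.stack([d1,-d2],1);k=np.linalg.lstsq(A,o2-o1,rcond=None)[0];p,q=o1+k[0]*d1,o2+k[1]*d2
    return (p+q)/2,np.linalg.norm(p-q)
# gearbox blue top
H=hsv(t)
print("blue V hist",np.histogram(H[237:275,265:310,2][mask(t,(100,150,50),(125,255,255))[237:275,265:310]>0],bins=8))
C=cloud(t)
for nm,im,box in(("top",t,(255,225,320,285)),("side",s,(285,215,340,260))):
    m=mask(im,(100,150,50),(125,255,255),box);c=max(cv2.findContours(m,0,1)[0],key=cv2.contourArea)
    P=onz(im,*c[:,0].T.astype(float),118)[:,:2].astype(np.float32);print(nm,"gear rect",cv2.minAreaRect(P))
for nm,im,box in(("top",t,(255,220,365,285)),):
    H=hsv(im);m=((H[...,1]<60)&(H[...,2]>125)).astype(np.uint8)*255
    k=np.zeros_like(m);x0,y0,x1,y1=box;k[y0:y1,x0:x1]=1;m*=k;m|=mask(im,(100,150,50),(125,255,255),box)
    m=cv2.morphologyEx(m,cv2.MORPH_CLOSE,np.ones((5,5)));c=max(cv2.findContours(m,0,1)[0],key=cv2.contourArea)
    P=onz(im,*c[:,0].T.astype(float),90)[:,:2].astype(np.float32);r=cv2.minAreaRect(P);print(nm,"deck",r,proj(im,np.c_[cv2.boxPoints(r),[90]*4]))
print("yellow z94 top",onz(t,332.12,245.12,94),"side",onz(s,325.57,255.29,94))
print("knob top z171 / 165",onz(t,274.84,239.16,171),onz(t,274.84,239.16,165),"tri mid",tri((274.84,239.16),(319.91,210)))
print("side knob z150",onz(s,319.91,215.43,151))
print("orange top z155",onz(t,429.9,239.2,155),"side mid",onz(s,345.71,288.73,133),"spare",onz(t,460.93,237.95,150),onz(s,354.43,308.27,133))
# heights around crank workspace
m=(C[...,2]>170)&(C[...,0]>380)&(C[...,0]<720)&(C[...,1]>-390)&(C[...,1]<420)
print("tall pts", C[m][::max(1,m.sum()//25)].round())
o=__import__("workcell").get_obs();print(R.from_rotvec(o["orientation"]).as_matrix())
for v in range(228,282,1): print(v,t["pixels"][v,345].tolist(),t["pixels"][v,322].tolist()) if v%1==0 else 0
```

```text
blue V hist (array([  4,   2,   4,  18,  32, 203, 477, 101]), array([ 98., 101., 104., 107., 110., 113., 116., 119., 122.]))
top gear rect ((508.1427001953125, 187.85137939453125), (73.10306549072266, 112.34014129638672), 10.789981842041016)
side gear rect ((510.2985534667969, 161.49700927734375), (79.46952819824219, 153.76220703125), 7.96190071105957)
top deck ((513.931396484375, 134.69871520996094), (187.19073486328125, 294.8906555175781), 1.7185673713684082) [[253.5 284. ]
 [356.5 284. ]
 [355.9 220. ]
 [255.  219.9]]
yellow z94 top [534.8  57.6  94. ] side [535.5  55.4  94. ]
knob top z171 / 165 [534.2 216.3 171. ] [535.2 216.9 165. ] tri mid (array([534.3, 216.6, 168. ]), np.float64(0.9349242441697171))
side knob z150 [534.  215.7 151. ]
orange top z155 [ 550.1 -213.4  155. ] side mid [ 553.4 -215.6  133. ] spare [ 557.2 -301.3  150. ] [ 560.2 -307.   133. ]
tall pts [[ 720. -377.  366.]
 [ 704. -378.  354.]
 [ 707. -379.  301.]
 [ 678. -381.  370.]
 [ 672. -378.  365.]
 [ 691. -380.  277.]
 [ 659. -379.  367.]
 [ 635. -390.  436.]
 [ 695. -380.  193.]
 [ 680. -378.  226.]
 [ 65
[... 1599 characters left out ...]
]
262 [80, 81, 79] [151, 157, 165]
263 [82, 84, 81] [150, 157, 164]
264 [80, 87, 92] [132, 135, 143]
265 [94, 107, 122] [92, 96, 98]
266 [104, 117, 133] [71, 74, 73]
267 [106, 119, 135] [75, 80, 82]
268 [105, 117, 134] [99, 110, 123]
269 [106, 120, 134] [112, 126, 144]
270 [102, 114, 131] [118, 134, 154]
271 [101, 113, 130] [119, 132, 151]
272 [102, 117, 133] [119, 133, 151]
273 [103, 117, 133] [121, 136, 155]
274 [103, 115, 131] [116, 131, 150]
275 [102, 113, 127] [115, 131, 150]
276 [99, 110, 125] [115, 130, 150]
277 [100, 112, 126] [116, 129, 149]
278 [101, 113, 128] [115, 128, 145]
279 [100, 113, 129] [114, 127, 145]
280 [103, 117, 132] [112, 126, 146]
281 [103, 118, 134] [109, 124, 142]
```

>>> step_arm:
  plan:
    - [1,0,0,-0.35,0,0,0.8]
    - [1,0,0,-0.35,0,0,0.8]
    - [1,0,0,-0.35,0,0,0.8]
    - [1,0,0,-0.35,0,0,0.8]
    - [1,0,0,0,0,0,0]

```text
t: 0.72
ee_pos: [234.9, -579.9, 268.2]
orientation: [3.14, 0.003, 0.001]
ft_force: [0.3, -0.4, 0.7]
width: 87.6
grasp_force: 0.0
```

>>> step_arm:
  plan:
    - [1,0.15,-0.4,0,0,0,0]
    - [1,0.3,-0.8,0,0,0,0]
    - [1,0.3,-0.8,0,0,0,0]
    - [1,0.3,-0.8,0,0,0,0]
    - [1,0.3,-0.8,0,0,0,0]
    - [1,0.3,-0.8,0,0,0,0]
    - [1,0.3,-0.8,0,0,0,0]
    - [1,0.3,-0.8,0,0,0,0]
    - [1,0.3,-0.8,0,0,0,0]
    - [1,0.3,-0.8,0,0,0,0]
    - [1,0.3,-0.8,0,0,0,0]
    - [1,0.3,-0.8,0,0,0,0]
    - [1,0.3,-0.8,0,0,0,0]
    - [1,0.3,-0.8,0,0,0,0]
    - [1,0.3,-0.8,0,0,0,0]
    - [1,0.3,-0.8,0,0,0,0]
    - [1,0.3,-0.8,0,0,0,0]
    - [1,0.3,-0.8,0,0,0,0]
    - [1,0.3,-0.8,0,0,0,0]
    - [1,0.3,-0.8,0,0,0,0]

```text
t: 3.22
ee_pos: [524.9, 202.6, 265.9]
orientation: [3.141, 0.005, -0.004]
ft_force: [0.4, -0.5, 0.8]
width: 87.8
grasp_force: 0.0
```

>>> step_arm:
  plan:
    - [1,0.13,-0.32,0,0,0,0]
    - [1,0,0,0,0,0,0]
    - [1,0,0,0,0,0,0]

```text
t: 3.6
ee_pos: [532.1, 215.9, 266.8]
orientation: [3.141, 0.001, -0.002]
ft_force: [-0.4, -0.9, 0.6]
width: 87.9
grasp_force: 0.0
```

>>> step_arm:
  plan:
    - [1,0.04,0,0.5,0,0,0]
    - [1,0,0,0.7,0,0,0]
    - [1,0,0,0.7,0,0,0]
    - [1,0,0,0.5,0,0,0]
    - [1,0,0,0.16,0,0,0]
    - [1,0,0,0,0,0,0]
    - [-1,0,0,0,0,0,0]
    - [-1,0,0,0,0,0,0]
    - [-1,0,0,0,0,0,0]
    - [-1,0,0,0,0,0,0]
    - [-1,0,0,0,0,0,0]
    - [-1,0,0,0,0,0,0]

```text
t: 5.1
ee_pos: [535.0, 217.0, 139.1]
orientation: [3.142, 0.001, -0.0]
ft_force: [-0.7, 0.2, -0.3]
width: 31.3
grasp_force: 0.0
```

>>> step_arm:
  plan:
    - [-1,0,0,0,0,0,0]
    - [-1,0,0,0,0,0,0]
    - [-1,0,0,0,0,0,0]
    - [-1,0,0,0,0,0,0]

```text
t: 5.6
ee_pos: [534.9, 216.8, 139.1]
orientation: [3.141, 0.001, -0.0]
ft_force: [-0.7, -1.8, 0.5]
width: 16.7
grasp_force: 30.0
```

Run:
```python
from h import *
t=snap("top","1");s=snap("side","1")
for nm,im in(("top",t),("side",s)):
    crop(im,(255,200,365,290),1,"pics/x.png")
# crank plan from present knob, axis guess A
A=np.array([507.5,187.5]);k=np.array([535,217.]);v=k-A;print(np.hypot(*v),np.degrees(np.arctan2(v[1],v[0])))
```

```text
40.329889660151565 47.009553813021135
```

Run:
```python
from h import *
ph=np.radians(47-20*np.arange(0,35));P=40.2*np.c_[np.cos(ph),np.sin(ph)];d=np.diff(P,axis=0)/50*[1,-1]
for i in range(18): print(i,np.round(d[i],3).tolist())
```

```text
0 [0.168, 0.223]
1 [0.082, 0.267]
2 [-0.015, 0.279]
3 [-0.109, 0.257]
4 [-0.19, 0.204]
5 [-0.249, 0.127]
6 [-0.277, 0.034]
7 [-0.272, -0.063]
8 [-0.234, -0.152]
9 [-0.168, -0.223]
10 [-0.082, -0.267]
11 [0.015, -0.279]
12 [0.109, -0.257]
13 [0.19, -0.204]
14 [0.249, -0.127]
15 [0.277, -0.034]
16 [0.272, 0.063]
17 [0.234, 0.152]
```

>>> step_arm:
  plan:
    - [-1,0.168,0.223,0,0,0,0]
    - [-1,0.082,0.267,0,0,0,0]
    - [-1,-0.015,0.279,0,0,0,0]
    - [-1,0,0,0,0,0,0]

```text
t: 6.2
ee_pos: [547.7, 176.6, 139.4]
orientation: [3.141, -0.001, 0.003]
ft_force: [5.9, -2.6, -2.5]
width: 16.5
grasp_force: 30.0
```

>>> step_arm:
  plan:
    - [-1,-0.109,0.257,0,0,0,0]
    - [-1,-0.19,0.204,0,0,0,0]
    - [-1,-0.249,0.127,0,0,0,0]
    - [-1,-0.277,0.034,0,0,0,0]
    - [-1,0,0,0,0,0,0]

```text
t: 6.82
ee_pos: [503.7, 146.6, 139.2]
orientation: [3.14, 0.001, -0.004]
ft_force: [-2.5, -4.5, 2.0]
width: 16.3
grasp_force: 30.0
```

>>> step_arm:
  plan:
    - [-1,-0.272,-0.063,0,0,0,0]
    - [-1,-0.234,-0.152,0,0,0,0]
    - [-1,-0.168,-0.223,0,0,0,0]
    - [-1,-0.082,-0.267,0,0,0,0]
    - [-1,0.015,-0.279,0,0,0,0]
    - [-1,0.109,-0.257,0,0,0,0]
    - [-1,0.19,-0.204,0,0,0,0]
    - [-1,0.249,-0.127,0,0,0,0]
    - [-1,0.277,-0.034,0,0,0,0]
    - [-1,0.272,0.063,0,0,0,0]
    - [-1,0.234,0.152,0,0,0,0]
    - [-1,0,0,0,0,0,0]

```text
t: 8.32
ee_pos: [535.0, 216.8, 139.0]
orientation: [3.141, 0.001, -0.001]
ft_force: [-0.7, -3.2, 1.8]
width: 16.9
grasp_force: 30.0
```

>>> step_arm:
  plan:
    - [-1,0.168,0.223,0,0,0,0]
    - [-1,0.082,0.267,0,0,0,0]
    - [-1,-0.015,0.279,0,0,0,0]
    - [-1,-0.109,0.257,0,0,0,0]
    - [-1,-0.19,0.204,0,0,0,0]
    - [-1,-0.249,0.127,0,0,0,0]
    - [-1,-0.277,0.034,0,0,0,0]
    - [-1,-0.272,-0.063,0,0,0,0]
    - [-1,-0.234,-0.152,0,0,0,0]
    - [-1,-0.168,-0.223,0,0,0,0]
    - [-1,-0.082,-0.267,0,0,0,0]
    - [-1,0.015,-0.279,0,0,0,0]
    - [-1,0.109,-0.257,0,0,0,0]
    - [-1,0,0,0,0,0,0]

```text
t: 10.07
ee_pos: [476.2, 209.9, 139.1]
orientation: [3.14, 0.006, 0.007]
ft_force: [12.0, -7.0, -7.2]
width: 16.5
grasp_force: 30.0
```

>>> step_arm:
  plan:
    - [-1,0.19,-0.204,0,0,0,0]
    - [-1,0.12,-0.065,0,0,0,0]
    - [-1,0,0,0,0,0,0]

```text
t: 10.45
ee_pos: [490.0, 221.9, 139.0]
orientation: [3.138, 0.004, 0.001]
ft_force: [6.7, -10.5, -1.9]
width: 16.7
grasp_force: 30.0
```

Run:
```python
from h import *
s=snap("side","2");crop(s,(270,190,390,280),6,"pics/c3.png")
```

```text
(no output)
```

View pics/c3.png

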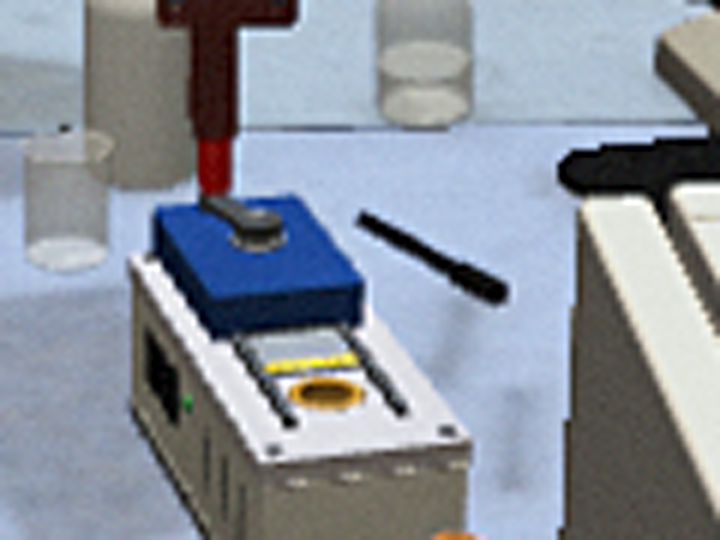

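The shutter is nearly open, with the brass bore visible at side pixel (324.5,255). The crank has about 16° left to the stop.

>>> step_arm:
  plan:
    - [-1,0.15,-0.06,0,0,0,0]
    - [-1,0.05,-0.01,0,0,0,0]
    - [-1,0,0,0,0,0,0]
    - [-1,0,0,0,0,0,0]

```text
t: 11.0
ee_pos: [498.6, 225.2, 138.9]
orientation: [3.138, 0.004, -0.002]
ft_force: [3.4, -9.8, 0.9]
width: 16.5
grasp_force: 30.0
```

>>> step_arm:
  plan:
    - [1,0,0,0,0,0,0]
    - [1,0,0,0,0,0,0]
    - [1,0,0,0,0,0,0]
    - [1,0,0,-0.5,0,0,0]
    - [1,0,0,-0.8,0,0,0]
    - [1,0,0,-0.8,0,0,0]
    - [1,0,0,-0.5,0,0,0]
    - [1,0,0,0,0,0,0]

```text
t: 12.0
ee_pos: [500.3, 227.2, 271.0]
orientation: [-3.14, -0.002, -0.006]
ft_force: [0.2, -0.0, -0.9]
width: 87.7
grasp_force: 0.0
```

Run:
```python
from h import *
np.set_printoptions(suppress=True,precision=2)
for n in("top","side"):
    im=snap(n,"3")
    b=(300,220,365,285) if n=="top" else (300,235,350,275)
    crop(im,b,6 if n=="top" else 7,f"pics/d_{n}.png")
a=cv2.imread("pics/d_top.png");b=cv2.imread("pics/d_side.png")
h=max(a.shape[0],b.shape[0]);f=lambda q:cv2.copyMakeBorder(q,0,h-q.shape[0],0,0,0)
cv2.imwrite("pics/d.png",np.hstack([f(a),f(b)]))
for n in("top","side"):
    im=load(n+"3");x0,y0,x1,y1=(300,220,365,285) if n=="top" else (300,235,350,275)
    m=mask(im,(8,90,60),(30,255,255),(x0,y0,x1,y1));k,l,st,ce=cv2.connectedComponentsWithStats(m)
    for i in range(1,k):
        if st[i,4]>5: print(n,st[i].tolist(),ce[i],onz(im,*ce[i],90.5))
    pts=onz(im,*np.argwhere(m>0)[:,::-1].T.astype(float),90.5)[:,:2]
```

```text
top [323, 241, 11, 11, 51] [327.96 245.43] [534.12  69.61  90.5 ]
side [314, 249, 16, 3, 25] [321.04 249.96] [527.2   99.52  90.5 ]
side [318, 253, 13, 5, 51] [323.8  255.02] [531.57  64.98  90.5 ]
```

View pics/d.png

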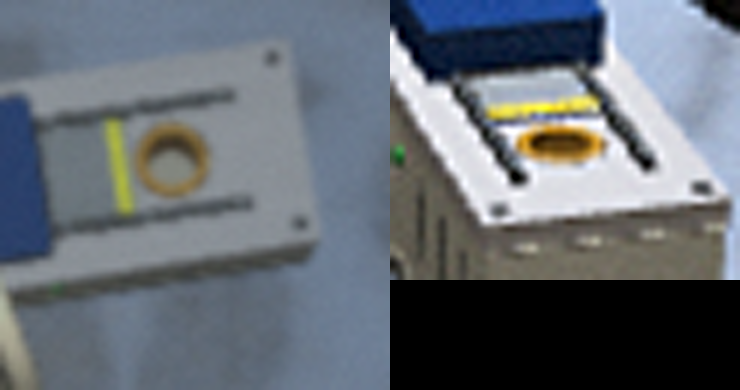

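```bash
cat > ring.py <<'E'
from h import *
from scipy.optimize import least_squares
np.set_printoptions(suppress=True,precision=2)
def outer(im,box,lo,hi,z,S=8,th=90):
    x0,y0,x1,y1=box;c=cv2.resize(im["pixels"][y0:y1,x0:x1],None,fx=S,fy=S,interpolation=cv2.INTER_CUBIC)
    h=cv2.cvtColor(c,cv2.COLOR_RGB2HSV);m=cv2.inRange(h,np.array(lo),np.array(hi))
    c=max(cv2.findContours(m,cv2.RETR_EXTERNAL,cv2.CHAIN_APPROX_NONE)[0],key=cv2.contourArea)
    c=cv2.convexHull(c)[:,0].astype(float);u=(c[:,0]+.5)/S-.5+x0;v=(c[:,1]+.5)/S-.5+y0
    P=onz(im,u,v,z)[:,:2]
    return P,cv2.fitEllipse(P.astype(np.float32)),(u.mean(),v.mean())
def circ(P):
    P=np.array(P,float);r=least_squares(lambda q:np.hypot(*(P-q[:2]).T)-q[2],[*P.mean(0),20],loss="soft_l1");return r.x,np.abs(r.fun).max()
E
python3 - <<'E'
from ring import *
for n,b in(("top",(318,236,342,258)),("side",(312,251,337,261))):
    im=load(n+"3")
    for s in (60,80,110):
        P,e,c=outer(im,b,(8,s,40),(30 if n=="top" else 22,255,255),90.5);print(n,s,circ(P),e)
K=[(535,216.9),(547.7,176.6),(503.7,146.6),(535,216.8),(498.6,225.2),(476.2,209.9),(490,221.9)]
print("axis",circ(K))
t=load("top3")
print("stripe top",cv2.minAreaRect(onz(t,*np.argwhere(mask(t,(24,120,100),(34,255,255),(310,230,326,262))>0)[:,::-1].T.astype(float),94)[:,:2].astype(np.float32)))
# orange head / spare
for n,b,z in(("top",(420,228,440,250),155),):
    im=load(n+"3")
    for s in(100,140,180):
        P,e,c=outer(im,b,(3,s,40),(22,255,255),z);print("orange",n,s,circ(P),e)
s_=load("side3");m=mask(s_,(3,150,60),(20,255,255),(330,270,365,320));ys,xs=np.nonzero(m)
print([ (v,xs[ys==v].min(),xs[ys==v].max()) for v in range(ys.min(),ys.max()+1)])
crop(load("top3"),(405,220,480,265),8,"pics/e.png")
E
```

```text
top 60 (array([531.81,  68.99,  17.65]), np.float64(0.42999332924570055)) ((531.8173217773438, 68.99750518798828), (35.27177047729492, 35.33919906616211), 133.37806701660156)
top 80 (array([531.8 ,  68.98,  17.01]), np.float64(0.278601877978069)) ((531.7988891601562, 68.98042297363281), (33.958030700683594, 34.094383239746094), 107.2647476196289)
top 110 (array([531.89,  68.98,  15.85]), np.float64(0.9598384067194718)) ((531.9677124023438, 68.99457550048828), (31.32316017150879, 31.95397186279297), 29.958995819091797)
side 60 (array([531.55,  65.12,  18.49]), np.float64(1.2537999298827316)) ((531.5628051757812, 65.18434143066406), (36.26540756225586, 38.16996383666992), 173.2739715576172)
side 80 (array([531.49,  65.11,  17.97]), np.float64(0.970329162582928)) ((531.5140991210938, 65.12327575683594), (35.634647369384766, 36.42937088012695), 167.57437133789062)
side 110 (array([531.59,  65.07,  17.14]), np.float64(1.4715188444972345)) ((531.5849609375, 65.20008850097656), (33.7476921081543, 34.6477165222168), 105.3199691772461)
axis (array([508.79, 186.42,  40.14]), np.float64(0.05502
[... 721 characters left out ...]
80, np.int64(342), np.int64(350)), (281, np.int64(341), np.int64(351)), (282, np.int64(341), np.int64(351)), (283, np.int64(341), np.int64(350)), (284, np.int64(341), np.int64(350)), (285, np.int64(341), np.int64(350)), (286, np.int64(341), np.int64(350)), (287, np.int64(341), np.int64(350)), (288, np.int64(341), np.int64(350)), (289, np.int64(341), np.int64(350)), (290, np.int64(341), np.int64(350)), (291, np.int64(341), np.int64(350)), (292, np.int64(341), np.int64(350)), (293, np.int64(341), np.int64(350)), (294, np.int64(341), np.int64(350)), (295, np.int64(341), np.int64(350)), (296, np.int64(341), np.int64(350)), (297, np.int64(342), np.int64(350)), (298, np.int64(343), np.int64(349))]
```

View pics/e.png

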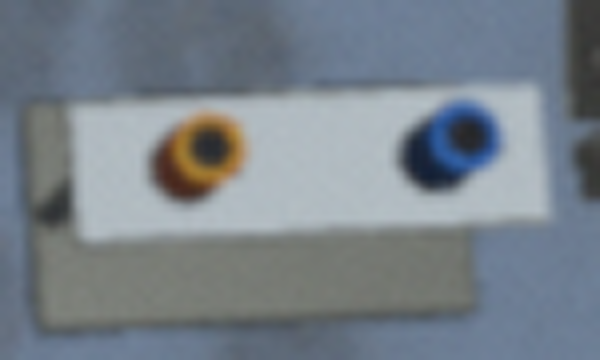

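The crop puts the orange top face at about (430.8,237.9), giving world (553.5,-215.8), which agrees with the side view. The bush is at (531.8,68.8), where the ring fit and the crank-axis geometry agree. Next I'll move over the probe.

>>> step_arm:
  plan:
    - [1,0.05,0.4,0,0,0,0]
    - [1,0.1,0.8,0,0,0,0]
    - [1,0.1,0.8,0,0,0,0]
    - [1,0.1,0.8,0,0,0,0]
    - [1,0.1,0.8,0,0,0,0]
    - [1,0.1,0.8,0,0,0,0]
    - [1,0.1,0.8,0,0,0,0]
    - [1,0.1,0.8,0,0,0,0]
    - [1,0.1,0.8,0,0,0,0]
    - [1,0.1,0.8,0,0,0,0]
    - [1,0.1,0.8,0,0,0,0]
    - [1,0.01,0.46,0,0,0,0]
    - [1,0,0,0,0,0,0]
    - [1,0,0,0,0,0,0]
    - [1,0,0,0,0,0,0]

```text
t: 13.98
ee_pos: [552.6, -215.5, 269.2]
orientation: [-3.141, -0.003, 0.0]
ft_force: [-0.6, -0.1, -0.4]
width: 87.9
grasp_force: 0.0
```

>>> step_arm:
  plan:
    - [1,0.02,0,0.4,0,0,0]
    - [1,0,0,0.8,0,0,0]
    - [1,0,0,0.8,0,0,0]
    - [1,0,0,0.6,0,0,0]
    - [1,0,0,0.3,0,0,0]
    - [1,0,0,0.16,0,0,0]
    - [1,0,0,0,0,0,0]
    - [1,0,0,0,0,0,0]

```text
t: 14.98
ee_pos: [554.5, -216.8, 117.3]
orientation: [3.141, 0.001, 0.003]
ft_force: [0.6, -1.0, 0.8]
width: 87.5
grasp_force: 0.0
```

>>> step_arm:
  plan:
    - [-1,0,0,0,0,0,0]
    - [-1,0,0,0,0,0,0]
    - [-1,0,0,0,0,0,0]
    - [-1,0,0,0,0,0,0]
    - [-1,0,0,0,0,0,0]
    - [-1,0,0,0,0,0,0]
    - [-1,0,0,0,0,0,0]
    - [-1,0,0,0,0,0,0]
    - [-1,0,0,0,0,0,0]
    - [-1,0,0,0,0,0,0]

```text
t: 16.23
ee_pos: [553.7, -216.5, 116.1]
orientation: [-3.142, -0.001, 0.0]
ft_force: [-0.2, 0.3, -1.0]
width: 25.3
grasp_force: 30.0
```

>>> step_arm:
  plan:
    - [-1,0,0,-0.1,0,0,0]
    - [-1,0,0,-0.3,0,0,0]
    - [-1,0,0,-0.5,0,0,0]
    - [-1,0,0,-0.5,0,0,0]
    - [-1,0,0,-0.5,0,0,0]
    - [-1,0,0,-0.5,0,0,0]
    - [-1,0,0,-0.4,0,0,0]
    - [-1,0,0,-0.2,0,0,0]
    - [-1,0,0,0,0,0,0]
    - [-1,0,0,0,0,0,0]

```text
t: 17.48
ee_pos: [553.2, -216.4, 265.4]
orientation: [-3.141, -0.001, 0.002]
ft_force: [0.3, -0.6, -0.4]
width: 25.2
grasp_force: 30.0
```

Run:
```python
from h import *
from workcell import get_obs
o=get_obs();print(o["ee_pos"],o["width"],o["grasp_force"])
s=snap("side","4");p=o["ee_pos"]
print([proj(s,p+[0,0,d]) for d in(19,-20,-101)])
u,v=proj(s,p+[0,0,-50]).astype(int);crop(s,(u-50,v-50,u+50,v+50),6,"pics/f.png");print(u,v)
```

```text
[ 553.23247696 -216.35192552  265.44033286] 25.21773220088155 29.998633861541748
[array([348.20290011, 228.95752038]), array([347.53631877, 244.92088406]), array([346.20138196, 276.89009862])]
347 256
```

View pics/f.png

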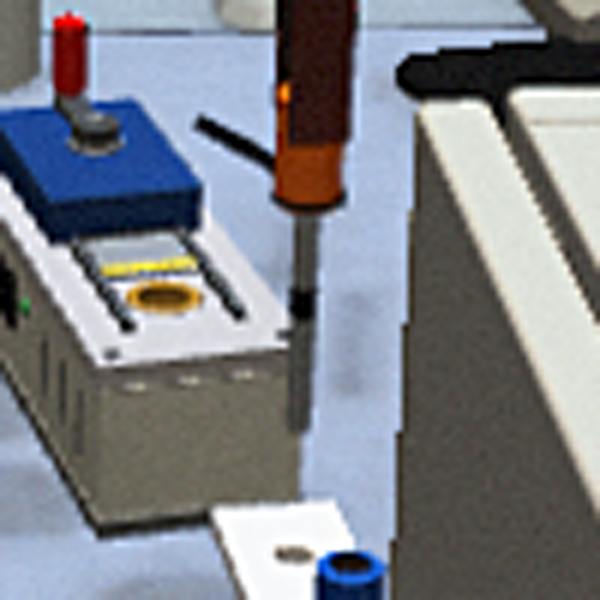

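The probe is held clear of the stand and upright. The tip is at side pixel (346.3,277.7) against a predicted (346.2,276.9), and the empty stand hole is visible. Now I'll move over the bush.

>>> step_arm:
  plan:
    - [-1,-0.03,-0.3,0,0,0,0]
    - [-1,-0.04,-0.6,0,0,0,0]
    - [-1,-0.04,-0.6,0,0,0,0]
    - [-1,-0.04,-0.6,0,0,0,0]
    - [-1,-0.04,-0.6,0,0,0,0]
    - [-1,-0.04,-0.6,0,0,0,0]
    - [-1,-0.04,-0.6,0,0,0,0]
    - [-1,-0.04,-0.6,0,0,0,0]
    - [-1,-0.04,-0.6,0,0,0,0]
    - [-1,-0.04,-0.4,0,0,0,0]
    - [-1,-0.04,-0.2,0,0,0,0]
    - [-1,0,0,0,0,0,0]
    - [-1,0,0,0,0,0,0]
    - [-1,0,0,0,0,0,0]

```text
t: 19.27
ee_pos: [532.1, 67.7, 266.2]
orientation: [3.141, -0.0, 0.0]
ft_force: [-0.1, 0.3, -1.3]
width: 25.1
grasp_force: 30.0
```

```bash
cat > stem.py <<'E'
from h import *
from workcell import get_obs
import sys
np.set_printoptions(suppress=True,precision=2)
tag=sys.argv[1];o=get_obs();p=o["ee_pos"];Rm=R.from_rotvec(o["orientation"]).as_matrix();print(p,"tool z",Rm[:,2],"yaw",Rm[:,0])
s=snap("side",tag)
for d in(-35,-46,-60,-70,-80,-95,-101,-105):
    q=p-Rm[:,2]*d; u,v=proj(s,q);print(d,"pred",u,v,s["pixels"][int(round(v)),int(round(u))-7:int(round(u))+8].mean(1).astype(int))
u,v=proj(s,p+[0,0,-70]).astype(int);crop(s,(u-40,v-40,u+40,v+35),7,f"pics/g{tag}.png")
E
python3 stem.py 5
```

```text
[532.11  67.7  266.17] tool z [ 0. -0. -1.] yaw [ 1. -0.  0.]
-35 pred 325.0331374157486 207.39969430077545 [193 195 187 185 192 187  46  62  46  70 196 186 181 177 149]
-46 pred 324.94140658564 211.213386241394 [113 115 113  99  99  48   0   0  11  58 119 144 138 139 138]
-60 pred 324.8253982047193 216.03641277279078 [190 193 193 199 199 153  57  63  76 175 205 193 194 197 198]
-70 pred 324.74303797781636 219.4605236545426 [193 195 193 197 196 148  53  57  74 184 204 199 196 196 197]
-80 pred 324.6610932420406 222.8673605711371 [ 75  81 140 208 202 113  51  55  79 184 204 193 200 199 199]
-95 pred 324.53894833243226 227.94551212399068 [ 82  82  88  89  86  72  66  51  95 214 208 205 164  91  17]
-101 pred 324.4903478076703 229.966069763935 [ 98  82  82  82  89  79  73  72  74 133 214 200 196 201 206]
-105 pred 324.4580286723822 231.30973171085003 [ 85  84  81  82  85  84  84  74  88 149 199 203 199 200 197]
```

View pics/g5.png

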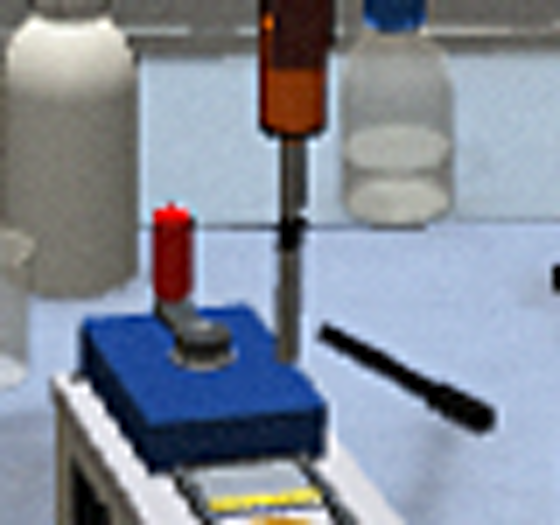

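Stem is on the predicted axis (within 0.1 px) and vertical. I'll lower it to just above the mouth and check.

>>> step_arm:
  plan:
    - [-1,0,-0.02,0.2,0,0,0]
    - [-1,0,0,0.4,0,0,0]
    - [-1,0,0,0.4,0,0,0]
    - [-1,0,0,0.2,0,0,0]
    - [-1,0,0,0,0,0,0]
    - [-1,0,0,0,0,0,0]

```text
t: 20.08
ee_pos: [532.5, 69.4, 206.7]
orientation: [-3.141, -0.001, -0.001]
ft_force: [-0.4, 0.5, 0.3]
width: 25.0
grasp_force: 30.0
```

```bash
python3 stem.py 6|head -1
python3 - <<'E'
from h import *
s=load("side6");crop(s,(300,222,350,272),11,"pics/g6.png")
print(proj(s,[[531.8,68.8,90.5],[531.8,68.8,105],[531.8,65.1,90.5]]))
t=snap("top","6");print(t["pixels"][236:256:3,318:342:3].mean(2).astype(int))
E
```

```text
[532.49  69.45 206.71] tool z [ 0.  0. -1.] yaw [1. 0. 0.]
[[323.74466952 254.44505214]
 [323.85761185 249.73281834]
 [323.87962204 254.99983649]]
[[ 67 107  97  77  75  82 115  94]
 [ 65  61  63  70  68  71  55  65]
 [ 73  75  75  73  76  90  74  75]
 [114 111  86  66  72  89 101 102]
 [139 147 148 146 150 140 154 155]
 [176 175 166 158 153 150 148 148]
 [178 173 167 162 163 165 169 165]]
```

View pics/g6.png

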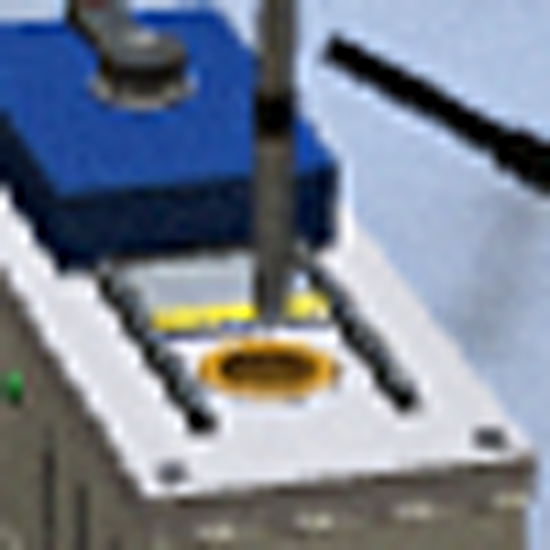

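The tip is at about (324.2,250.8), centred over the ring at (324.0,255). Both carry the same 0.5 px side-camera offset. Lowering in.

>>> step_arm:
  plan:
    - [-1,-0.01,0.01,0.15,0,0,0]
    - [-1,0,0,0.2,0,0,0]
    - [-1,0,0,0.2,0,0,0]
    - [-1,0,0,0,0,0,0]

```text
t: 20.68
ee_pos: [530.7, 68.8, 177.4]
orientation: [3.141, 0.001, -0.004]
ft_force: [-1.1, 0.4, -0.3]
width: 25.3
grasp_force: 30.0
```

>>> step_arm:
  plan:
    - [-1,0,0,0.2,0,0,0]
    - [-1,0,0,0.25,0,0,0]
    - [-1,0,0,0.25,0,0,0]
    - [-1,0,0,0.1,0,0,0]
    - [-1,0,0,0,0,0,0]
    - [-1,0,0,0,0,0,0]

```text
t: 21.42
ee_pos: [531.8, 69.0, 138.9]
orientation: [-3.142, -0.001, -0.001]
ft_force: [-0.2, -0.8, -0.6]
width: 25.4
grasp_force: 30.0
```

>>> step_arm:
  plan:
    - [-1,0,0,0,0,0,0]
    - [-1,0,0,0,0,0,0]

```text
t: 21.68
ee_pos: [531.7, 69.0, 139.0]
orientation: [-3.142, -0.001, -0.001]
ft_force: [0.1, -0.7, -0.6]
width: 25.5
grasp_force: 30.0
```

```bash
python3 stem.py 7|head -1
python3 - <<'E'
from h import *
s=load("side7");crop(s,(300,222,350,272),11,"pics/g7.png")
E
```

```text
[531.73  68.95 139.  ] tool z [ 0.  0. -1.] yaw [1. 0. 0.]
```

View pics/g7.png

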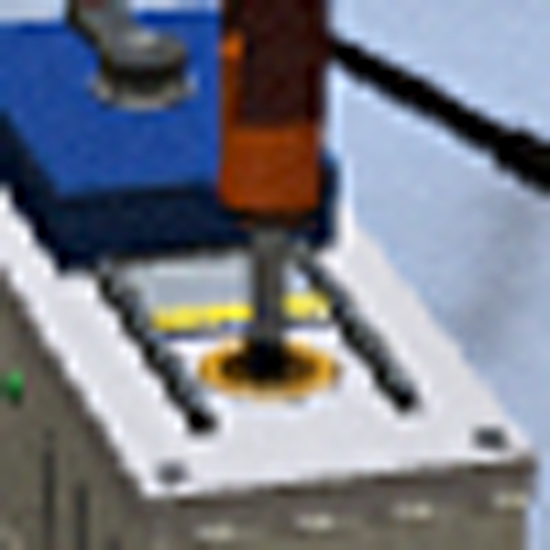

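The stem is centred in the ring. The band sits about 3 mm high, which matches TCP z 139 against the 136.5 target, so I'll lower it 3 mm.

>>> step_arm:
  plan:
    - [-1,0,0,0.03,0,0,0]
    - [-1,0,0,0.03,0,0,0]
    - [-1,0,0,0,0,0,0]
    - [-1,0,0,0,0,0,0]
    - [-1,0,0,0,0,0,0]
    - [-1,0,0,0,0,0,0]

```text
t: 22.48
ee_pos: [531.5, 68.9, 135.7]
orientation: [-3.142, -0.001, 0.0]
ft_force: [-1.3, -0.5, -0.9]
width: 25.5
grasp_force: 30.0
```

Run:
```python
from h import *
s=snap("side","8")
for u in(323,324,325): print(u,[(v,int(s["pixels"][v,u].mean())) for v in range(236,262)])
print(proj(s,[[531.8,63.8,z] for z in(130.5,96.5,90.5,84.5)]),proj(s,[531.8,55.8,130.5]))
from workcell import get_obs
o=get_obs();print(o["ee_pos"],np.abs(o["qvel"]).max())
```

```text
323 [(236, 63), (237, 63), (238, 68), (239, 63), (240, 64), (241, 61), (242, 39), (243, 35), (244, 76), (245, 65), (246, 56), (247, 56), (248, 61), (249, 56), (250, 54), (251, 57), (252, 61), (253, 58), (254, 15), (255, 0), (256, 23), (257, 104), (258, 192), (259, 228), (260, 219), (261, 217)]
324 [(236, 62), (237, 66), (238, 58), (239, 55), (240, 61), (241, 58), (242, 39), (243, 23), (244, 71), (245, 67), (246, 64), (247, 61), (248, 60), (249, 62), (250, 64), (251, 61), (252, 66), (253, 63), (254, 27), (255, 0), (256, 25), (257, 102), (258, 193), (259, 227), (260, 219), (261, 217)]
325 [(236, 69), (237, 54), (238, 65), (239, 59), (240, 62), (241, 61), (242, 34), (243, 28), (244, 63), (245, 71), (246, 86), (247, 73), (248, 76), (249, 80), (250, 65), (251, 53), (252, 99), (253, 80), (254, 18), (255, 2), (256, 20), (257, 103), (258, 188), (259, 229), (260, 223), (261, 215)]
[[324.24340225 242.08467755]
 [323.97420469 253.2452391 ]
 [323.92716844 255.19529779]
 [323.88027134 257.13958702]] [324.54186269 243.24718713]
[531.53531289  68.93829317 135.70539282] 0.0008377710119793732
```

```bash
python3 -c "
from workcell import ctrl
print(ctrl.close_job())"
```

```text
the job is handed in; nothing more can be done
None
```

I wound the shutter open to about 40 mm and handed the job in at about 22.5 s. The gripper is holding the orange probe still, upright and centred in the bush, with the band level with the mouth; the judge's verdict was not returned.

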